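# Swing the spout over the round flask, then open the drain valve

## Robot

A 7-joint arm with a two-finger parallel gripper is mounted at the origin on the work surface. World frame = base frame: x ahead of the robot, y to its left, z up, the work surface at z = 0. Lengths are in m, angles in rad, forces in N, time in s.
With the tool pointing down it reaches from about 0.4 to 0.85 m from the base axis. Payload 10.4 kg.
Tool frame: the origin (TCP) lies between the finger pads; the fingertips stand 11 mm ahead of it and the grasp point (between the pads) lies 8 mm behind it; x points along the fingers, y is the direction in which the jaws open and shut, and the axes are right-handed (so a half turn about x gives the same grasp; the last joint's range is limited). The gripper opens to 87 mm and grips with 3 to 60 N. Pads are 19 mm wide; open, the fingers measure 117 mm over their backs; the gripper's body (75 mm by 190 mm) begins 51 mm behind the grasp point.
Start: joints at [-1.324, 0.332, -0.065, 1.46, 0.022, 1.35, -0.088], TCP at [0.167, 0.602, 0.234] pointing down, gripper open.
Joint ranges: [-2.6, 2.6], [-0.5, 2.12], [-1.47, 1.34], [0.16, 2.42], [-1.27, 4.41], [0.06, 2.06], [-2.6, 2.6]. Speed limits (rad/s): [2.22, 2.22, 2.79, 2.79, 3.14, 3.14, 3.14].

## Interface

Orientations are given as a unit quaternion [x, y, z, w].
In Python, from bench import r, cams, ticket gives the robot as it stands. The module is installed in compiled form; this text tells all that it offers.
- The arm moves only by the tool drive_tool, never from a script. Its argument "moves" is text: rows parted by semicolons, each of 5 numbers parted by spaces: the shift along the world's x, y, z in m, then the turn about the world's z in degrees, then the closure, from 0 (fully open) to 1 (shut). In form: x y z twist grip; .... A call has 1 to 20 rows; each row shifts and turns the commanded pose from where the row before left it; what a row does not reach is not made up. A row lasts 1/8 s, in which the tool goes at most 62.5 mm and 10.7 degrees, less where a joint would pass 70% of its speed; a pose out of reach is approached as far as the arm can. A call is refused whole if a number of a shift passes 0.0625 or a number of a turn 10.7, either way. A call with a gripper value outside its range is refused whole. The fingers move at their own pace and stop on an object; "newtons" is the grip in N (left out, the last holds). Time passes only in rows, so rows that do not move let the fingers close. It gives the time, the measured TCP pose, the force and the opening at its end, in the units of the state.
- r.read_state(): the state, without advancing time (a new reading comes with each control period).
- cams.camera(name): name is "scene" or "top"; returns a dict with "color" (420x560x3 uint8, red, green, blue), "fx", "fy", "cx", "cy" (pixels), "extrinsics" (4x4, takes a point from camera to world coordinates). Camera axes: x right, y down, z forward; pixel columns grow to the right and rows downward; lengths in m; the calibration is good to about 2 mm. A picture is of the moment at which its call begins. There is no depth.
- ticket.close_job(): hands the job in, once; it reports no verdict.
The state is a dict: "time": time; "joint_positions": joint angles; "joint_vel": joint speeds; "joint_torque": joint torques, N m; "ee_pos": TCP position; "eef_rot": TCP orientation; "ft_force": force on the tool from outside, world axes, zero at the start; "torque": the same for the moment, N m; "width": finger opening in m.
Only numpy, scipy, OpenCV 4.12 (cv2) and the standard library are available. Lean on these libraries where they do the work, as an engineer would, in place of code of your own. Each camera call takes 0.05 s, during which the arm holds its last target.

## Task

Set the condensate drain to run into the round flask: with a fingertip, gently push the swivel spout round until its nozzle is squarely over the mouth of the round (ball-shaped) flask. Only then push the drain valve's lever anticlockwise (seen from above) through its quarter turn, open to its stop. Squeeze and lift nothing, leave every vessel and everything else on the bench standing where it is, and finish clear of everything.

Things in the scene. Friction and masses are not known exactly. Their poses are not given: they have to be found in the camera images.
- station: fixed black tray, 240 x 410 x 8 mm, carrying a steel column (28 mm thick) and the swivel spout. Origin on the column's axis at bench level; the tray extends 180 mm towards its own -x, 60 mm towards +x and 205 mm either side in y. Four vessels stand on the tray about 150 mm from the column axis, at directions about 75 and 35 degrees either side of the station's -x axis; which vessel is where varies
- spout (a joint): angle of the swivel spout, rad: at 0 it points along the station's -x axis, positive is anticlockwise seen from above, stops at -1.75 and 1.75. It starts near 0, between the vessels. It turns about the vertical column axis with dry friction (0.18 N m, about 2 N at 100 mm) and stays where it is left
- spout_pivot (a point): the pivot: on the column axis at the height of the spout's tube axis (182 mm above the bench). Its own -x axis points along the spout. A black hub 42 mm in diameter reaches from 18 mm below to 16 mm above this point
- spout_tip (a point): centre of the nozzle's lower end, 150 mm out from the pivot axis and 158 mm above the bench. The spout is a straight level steel tube 16 mm in diameter, its axis 182 mm above the bench, that turns down into a 10 mm nozzle at its end. The tube can be pushed from either side, anywhere between 40 and 140 mm from the pivot
- flask_mouth (a point): centre of the round flask's mouth (inner diameter 28 mm), 134 mm above the flask's underside and 142 mm above the bench, 16 mm below the nozzle
- round_flask: the target: clear glass flask with a ball-shaped body 86 mm in diameter, small flat foot, straight open neck 36 mm in diameter, 134 mm tall, 0.11 to 0.22 kg, loose on the tray. Origin: centre of its underside
- cone_flask: clear glass conical flask, base 84 mm in diameter, neck 36 mm, 132 mm tall, loose on the tray; leave alone. Origin: centre of its underside
- square_bottle: clear glass bottle, body 62 mm square, neck 36 mm, 132 mm tall, loose on the tray; leave alone. Origin: centre of its underside
- beaker: clear glass tall beaker, mouth 68 mm in diameter, 115 mm tall, loose on the tray; leave alone. Origin: centre of its underside
- valve_stand: fixed pedestal of the drain valve: dark round foot 84 mm in diameter, steel riser, brass valve body with its top at 86 mm, with a short pipe stub either way along its own y axis. Origin on the valve's axis at bench level. The lever at 0 points along the stand's own +x
- valve (a joint): angle of the valve lever, rad: 0 = shut (lever along the stand's +x, across the pipe stubs), grows anticlockwise seen from above to the open stop at 1.571 (lever along the stand's +y, in line with the stubs). Starts shut or barely cracked, 0 to 0.25. Dry friction 0.12 N m (about 2 N at 65 mm); stays where it is left
- lever_pivot (a point): on the valve's vertical axis at the lever's mid height, 105 mm above the bench. Its own +x axis points along the lever
- lever_end (a point): outer end of the valve lever, 92 mm from the valve's axis, 105 mm above the bench. The lever is a level bar: black grip 20 mm wide and 16 mm thick from 47 to 92 mm from the axis, steel bar 16 mm wide and 12 mm thick nearer in
- amber_jar: brown glass jar with a black cap, 60 mm in diameter, 100 mm tall; leave alone. Origin: centre of its underside
- bung: black rubber bung, 34 mm in diameter, 30 mm tall; leave alone. Origin: centre of its underside
- spatula: spatula with a black handle lying on the bench; leave alone. Origin: its underside, near its middle
- wash_bottle: white plastic bottle with a blue cap, 66 mm in diameter, 150 mm tall; leave alone. Origin: centre of its underside

How it is judged:
By the outcome, as a careful person would: the job done as asked, in the order asked, and still so for the second after the job is handed in, with the robot touching nothing.
It also fails if it takes over 54 s, if anything falls off the work surface, if the arm or the gripper's body presses on something with over 40 N, if the wrist force passes 120 N, or if a joint passes its speed limit or range.

## Working session

There is one attempt and no reset: what is moved stays moved. The work goes in short steps, Python scripts to look and compute and a tool call to move; the robot and the scene stay as the last step left them, time stands still between calls to the robot, and variables do not carry over. Pictures are saved under pics/ and viewed, and the job is handed in when it is done.

Besides the shell and the picture viewer there is one more tool, called after ">>>" as name(argument=value, ...) on one line, values as JSON. drive_tool: Moves the arm, as the interface text tells. Its arguments: {"type":"object","properties":{"moves":{"type":"string"},"newtons":{"type":"number"}},"required":["moves"]}

```bash
mkdir -p pics
python3 - <<'E'
from bench import r,cams
import cv2,numpy as np
np.set_printoptions(precision=4,suppress=True)
for n in("scene","top"):
    c=cams.camera(n);cv2.imwrite(f"pics/{n}0.png",c["color"][:,:,::-1])
    print(n,c["fx"],c["fy"],c["cx"],c["cy"]);print(c["extrinsics"])
    np.savez(f"{n}.npz",**{k:c[k] for k in("fx","fy","cx","cy","extrinsics")})
s=r.read_state();print(s)
E
```

```text
scene 468.85770833297954 468.85770833297954 275.5156002686337 212.5111496653716
[[ 0.5594  0.4803 -0.6756  1.4376]
 [ 0.8289 -0.3293  0.4522 -0.5884]
 [-0.0053 -0.8129 -0.5824  0.8649]
 [ 0.      0.      0.      1.    ]]
top 395.6339083592254 395.6339083592254 277.3213345069405 210.07810656854002
[[ 0.0229 -0.9873  0.157   0.4118]
 [-0.9994 -0.0185  0.0293 -0.0471]
 [-0.026  -0.1576 -0.9872  1.2538]
 [ 0.      0.      0.      1.    ]]
{'time': 0.1, 'joint_positions': array([-1.3236,  0.3328, -0.0647,  1.4608,  0.0216,  1.3499, -0.0885]), 'joint_vel': array([-0.0011, -0.0002, -0.0007, -0.001 , -0.0004,  0.0001, -0.0006]), 'joint_torque': array([  0.0015, -62.4541,   0.0248, -39.0714,  -0.0613,   0.0366,
         0.    ]), 'ee_pos': array([0.1665, 0.6021, 0.2329]), 'eef_rot': array([ 0.0946,  0.7007, -0.0955,  0.7006]), 'ft_force': array([-0.1375, -0.2267, -0.5559]), 'torque': array([-0.0759,  0.0376, -0.0477]), 'width': 0.08675569982003742}
```

View pics/scene0.png

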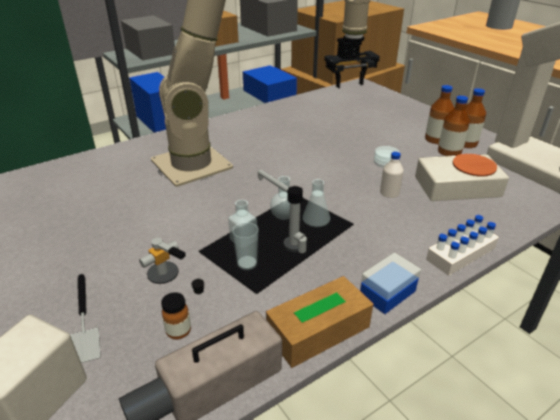

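View pics/top0.png

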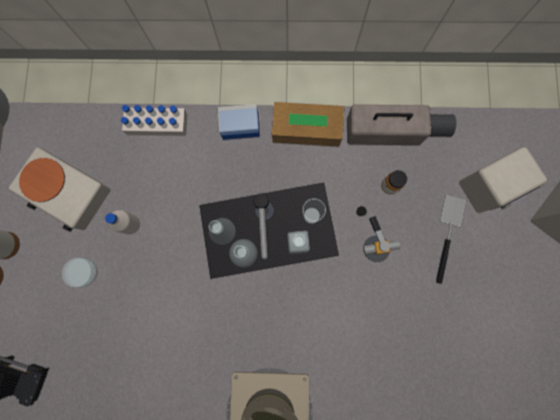

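Run:
```python
import cv2
t=cv2.imread("pics/top0.png");s=cv2.imread("pics/scene0.png")
cv2.imwrite("pics/tz.png",cv2.resize(t[175:285,195:345],None,fx=5,fy=5,interpolation=cv2.INTER_CUBIC))
cv2.imwrite("pics/tv.png",cv2.resize(t[160:280,345:465],None,fx=5,fy=5,interpolation=cv2.INTER_CUBIC))
cv2.imwrite("pics/sz.png",cv2.resize(s[160:290,195:360],None,fx=4.6,fy=4.6,interpolation=cv2.INTER_CUBIC))
cv2.imwrite("pics/sv.png",cv2.resize(s[220:350,120:240],None,fx=4.6,fy=4.6,interpolation=cv2.INTER_CUBIC))
```

```text
(no output)
```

View pics/tz.png

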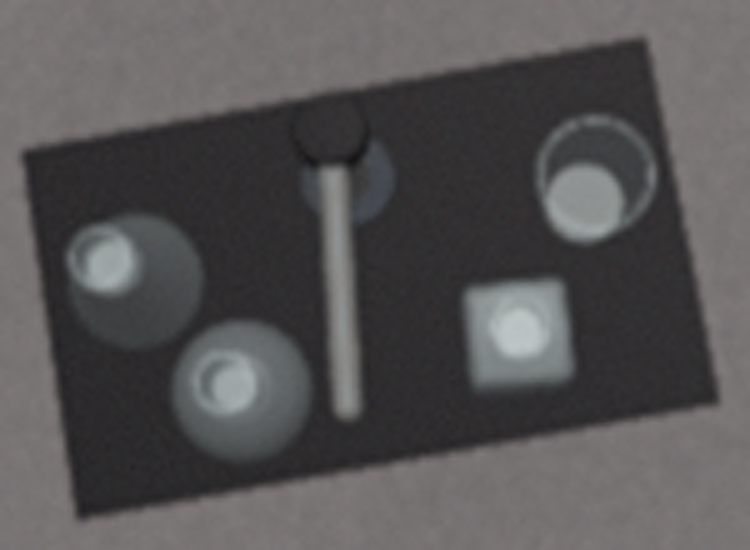

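View pics/tv.png

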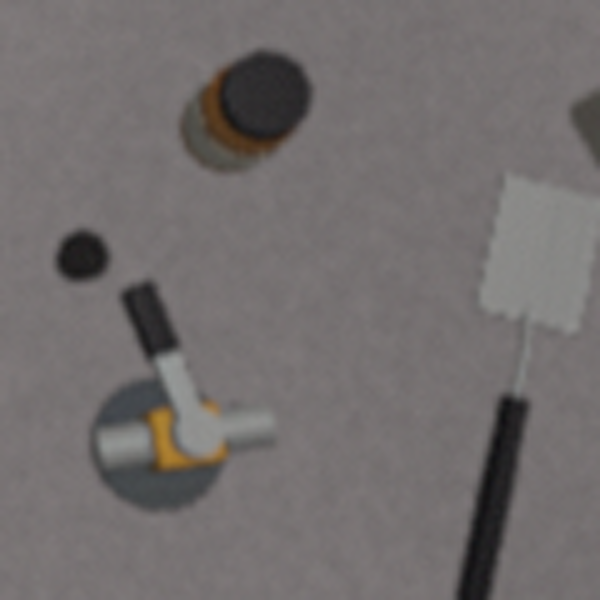

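View pics/sz.png

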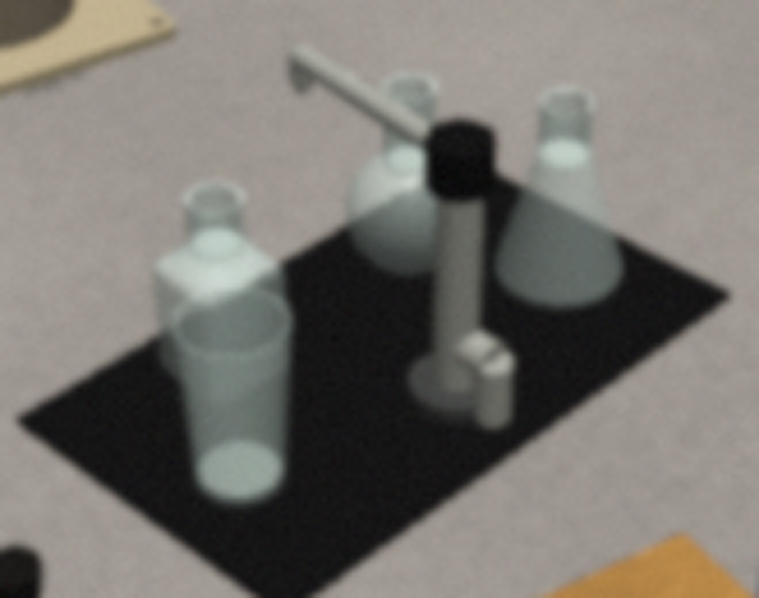

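View pics/sv.png

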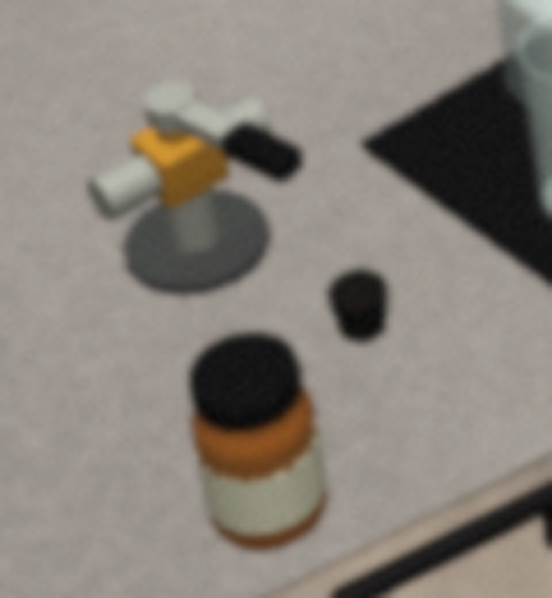

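```bash
cat > h.py <<'E'
import numpy as np
from scipy.optimize import least_squares
from scipy.spatial.transform import Rotation as R
np.set_printoptions(precision=4,suppress=True)
C={n:dict(np.load(f"{n}.npz")) for n in("scene","top")}
def proj(n,P):
    c=C[n];E=c["extrinsics"];p=(np.atleast_2d(P)-E[:3,3])@E[:3,:3]
    return np.c_[c["fx"]*p[:,0]/p[:,2]+c["cx"],c["fy"]*p[:,1]/p[:,2]+c["cy"]]
def ray(n,uv,z):
    c=C[n];E=c["extrinsics"];d=E[:3,:3]@np.array([(uv[0]-c["cx"])/c["fx"],(uv[1]-c["cy"])/c["fy"],1.])
    o=E[:3,3];return o+d*(z-o[2])/d[2]
def cr(u,s,o): return (np.array(u,float)+.5)/s-.5+np.array(o)
tz=lambda u:cr(u,5,(195,175)); tv=lambda u:cr(u,5,(345,160)); sz=lambda u:cr(u,4.6,(195,160)); sv=lambda u:cr(u,4.6,(120,220))
E
python3 - <<'E'
from h import *
tc=[ray("top",tz(u),.008) for u in((22,152),(645,38),(720,402),(78,518))]
# corners local: upper-left=(+x,+y)
L=np.array([[.06,.205],[.06,-.205],[-.18,-.205],[-.18,.205]])
def f(p):
    c,s=np.cos(p[2]),np.sin(p[2]);return (L@np.array([[c,s],[-s,c]])+p[:2]-np.array(tc)[:,:2]).ravel()
s=least_squares(f,[.5,0,0]);print("station",s.x,f(s.x)*1000)
sc=[ray("scene",sz(u),.008) for u in((730,296),(20,418))];print("scene corners",sc,tc[3],tc[2])
print("hub top:",ray("top",tz((330,132)),.198),"sc",ray("scene",sz((462,138)),.198))
print("tube end top",ray("top",tz((347,415)),.190),"tube base",ray("top",tz((336,170)),.190))
print("mouth round top",ray("top",tz((223,382)),.142),"sc",ray("scene",sz((410,88)),.142))
print("body round top",ray("top",tz((242,391)),.051))
print("cone mouth",ray("top",tz((102,259)),.140),"sc",ray("scene",sz((566,103)),.140))
print("foot valve",ray("top",tv((160,443)),.004),"sc",ray("scene",sv((197,240)),.006))
print("lever hub",ray("top",tv((200,430)),.115),"sc",ray("scene",sv((170,105)),.115))
print("lever end",ray("top",tv((138,288)),.113),"sc",ray("scene",sv((288,160)),.105))
print("stub l",ray("top",tv((98,448)),.075),ray("top",tv((275,428)),.075))
print("bung",ray("top",tv((83,256)),.03),"jar",ray("top",tv((265,95)),.1))
print(R.from_quat([0.0946,0.7007,-0.0955,0.7006]).as_matrix())
E
```

```text
station [0.6058 0.0307 0.2015] [ 1.7656  1.5751  2.0425 -1.2542 -1.2013 -1.5553 -2.6069  1.2344]
scene corners [array([0.6262, 0.2381, 0.008 ]), array([ 0.4739, -0.2043,  0.008 ])] [0.391  0.1943 0.008 ] [ 0.4717 -0.2046  0.008 ]
hub top: [0.6039 0.0303 0.198 ] sc [0.6075 0.0292 0.198 ]
tube end top [0.4517 0.0172 0.19  ] tube base [0.5844 0.0269 0.19  ]
mouth round top [0.4704 0.0903 0.142 ] sc [0.4712 0.0883 0.142 ]
body round top [0.47   0.0898 0.051 ]
cone mouth [0.5387 0.1622 0.14  ] sc [0.5395 0.1613 0.14  ]
foot valve [ 0.4956 -0.3237  0.004 ] sc [ 0.4959 -0.3239  0.006 ]
lever hub [ 0.4961 -0.3219  0.115 ] sc [ 0.5053 -0.3267  0.115 ]
lever end [ 0.5776 -0.2884  0.113 ] sc [ 0.5731 -0.2888  0.105 ]
stub l [ 0.4871 -0.2715  0.075 ] [ 0.5011 -0.3756  0.075 ]
bung [ 0.6091 -0.2722  0.03  ] jar [ 0.6967 -0.3678  0.1   ]
[[-0.0003  0.2664  0.9639]
 [-0.0012  0.9639 -0.2664]
 [-1.     -0.0013  0.    ]]
```

>>> drive_tool(moves="0 0 0.04 0 1; 0.024 -0.045 0 -0.6 1; 0.024 -0.045 0 -0.6 1; 0.024 -0.045 0 -0.6 1; 0.024 -0.045 0 -0.6 1; 0.024 -0.045 0 -0.6 1; 0.024 -0.045 0 -0.6 1; 0.024 -0.045 0 -0.6 1; 0.024 -0.045 0 -0.6 1; 0.024 -0.045 0 -0.6 1; 0.024 -0.045 0 -0.6 1; 0.024 -0.045 0 -0.6 1; 0.024 -0.045 0 -0.6 1; 0.024 -0.045 0 -0.6 1; 0.021 -0.041 0 -0.6 1; 0 0 0 0 1; 0 0 0 0 1", newtons=10)

```text
time: 2.22
ee_pos: [0.4993, -0.0231, 0.2732]
eef_rot: [0.146, 0.692, -0.146, 0.692]
ft_force: [-0.4, 0.2, -0.7]
width: 0.0003
```

>>> drive_tool(moves="0 0 -0.03 0 1; 0 0 -0.03 0 1; 0 0 -0.025 0 1; 0 0 -0.01 0 1; 0 0 0 0 1")

```text
time: 2.85
ee_pos: [0.4993, -0.0229, 0.1786]
eef_rot: [0.146, 0.692, -0.146, 0.692]
ft_force: [0.0, -0.5, 0.4]
width: 0.0005
```

```bash
cat > snap.py <<'E'
import sys,cv2
from bench import r,cams
k=sys.argv[1]
s=cams.camera("scene")["color"][:,:,::-1];t=cams.camera("top")["color"][:,:,::-1]
cv2.imwrite(f"pics/s{k}.png",s);cv2.imwrite(f"pics/t{k}.png",t)
cv2.imwrite(f"pics/s{k}z.png",cv2.resize(s[160:290,195:360],None,fx=4.6,fy=4.6,interpolation=cv2.INTER_CUBIC))
cv2.imwrite(f"pics/t{k}z.png",cv2.resize(t[175:285,195:345],None,fx=5,fy=5,interpolation=cv2.INTER_CUBIC))
st=r.read_state();print(st["time"],st["ee_pos"],st["ft_force"])
E
python3 snap.py 1
```

```text
2.95 [ 0.50004238 -0.02320874  0.17950962] [-0.2399791  -1.19309798  0.46390376]
```

View pics/s1z.png

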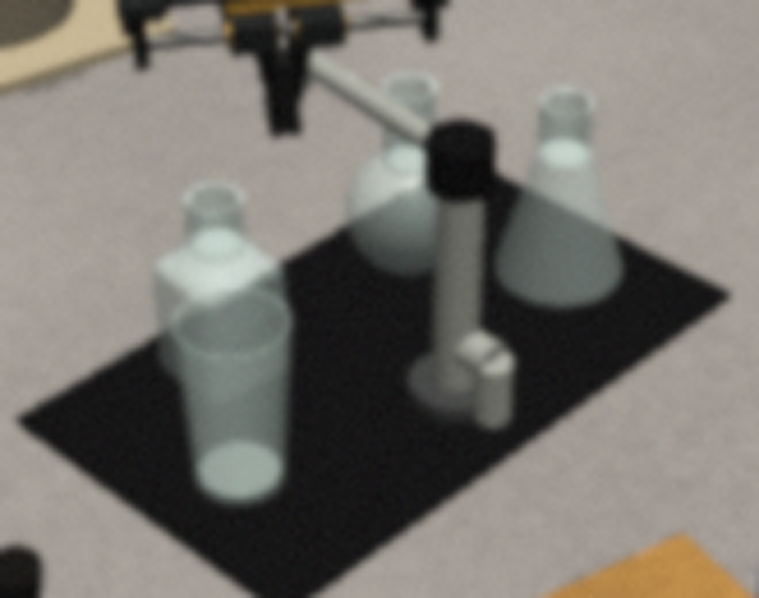

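View pics/t1z.png

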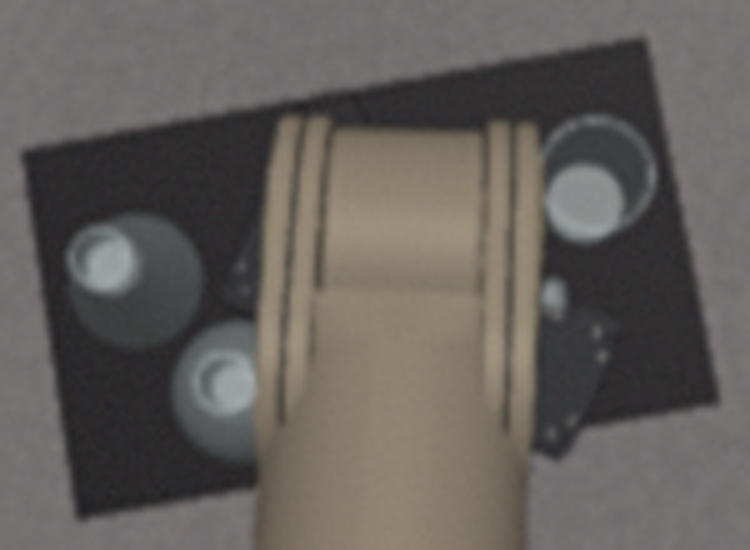

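>>> drive_tool(moves="0 0.008 0 0 1; 0 0.008 0 0 1; 0 0.007 0 0 1; 0 0.007 0 0 1; 0 0.007 0 0 1; 0 0.007 0 0 1; 0 0.007 0 0 1; 0 0.007 0 0 1; -0.001 0.006 0 0 1; -0.001 0.006 0 0 1; -0.001 0.004 0 0 1; -0.001 0.003 0 0 1; 0 0 0 0 1; 0 0 0 0 1")

```text
time: 4.7
ee_pos: [0.4955, 0.0536, 0.1786]
eef_rot: [0.146, 0.692, -0.146, 0.692]
ft_force: [-0.2, 0.6, 0.6]
width: 0.0003
```

```bash
python3 snap.py 2
```

```text
4.8 [0.49554258 0.053503   0.17856519] [ 0.55688798 -0.85728397 -0.08553525]
```

View pics/s2z.png

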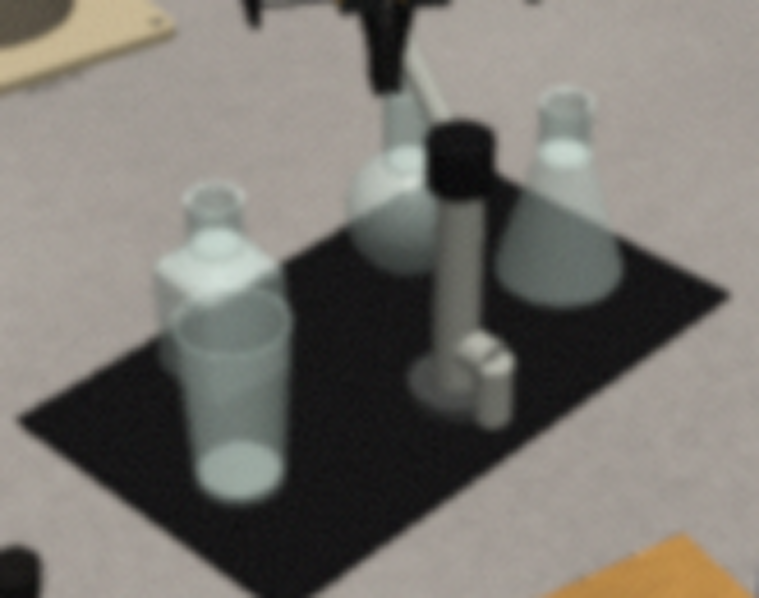

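View pics/t2z.png

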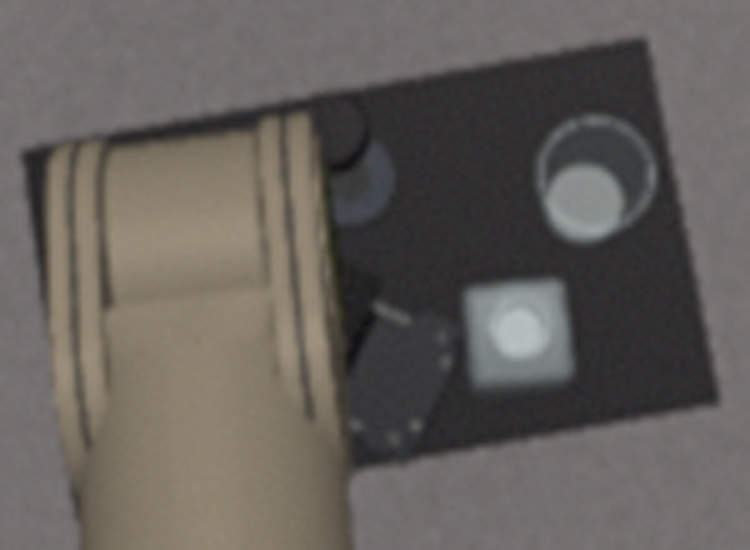

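Run:
```python
from h import *
C0=np.array([.6055,.0303])
for a in range(150,176,3):
    u=np.array([np.cos(np.radians(a)),np.sin(np.radians(a))])
    P=[np.r_[C0+q*u,.182] for q in(.03,.07,.11)]
    print(a,((proj("scene",P)+.5-[195,160])*4.6-.5).round(0).tolist())
```

```text
150 [[456.0, 131.0], [449.0, 95.0], [442.0, 61.0]]
153 [[453.0, 131.0], [443.0, 96.0], [433.0, 62.0]]
156 [[450.0, 132.0], [437.0, 96.0], [424.0, 63.0]]
159 [[448.0, 132.0], [431.0, 97.0], [415.0, 64.0]]
162 [[445.0, 132.0], [425.0, 98.0], [406.0, 65.0]]
165 [[443.0, 133.0], [419.0, 99.0], [397.0, 66.0]]
168 [[440.0, 133.0], [414.0, 100.0], [388.0, 68.0]]
171 [[438.0, 134.0], [408.0, 101.0], [380.0, 70.0]]
174 [[435.0, 134.0], [402.0, 103.0], [371.0, 72.0]]
```

>>> drive_tool(moves="-0.006 -0.015 0 0 1; -0.006 -0.015 0 0 1; 0 -0.01 0.05 0 1; 0 -0.02 0.05 0 1; 0 -0.05 0 0 1; 0 -0.05 0 0 1; 0 -0.05 0 0 1; 0 -0.05 0 0 1; 0 -0.05 0 0 1; 0 -0.05 0 0 1; 0 0 0 0 1; 0 0 0 0 1")

```text
time: 6.3
ee_pos: [0.4828, -0.3069, 0.2784]
eef_rot: [0.147, 0.692, -0.146, 0.692]
ft_force: [0.0, 0.3, -0.5]
width: 0.0005
```

```bash
python3 snap.py 3
```

```text
6.4 [ 0.4836284  -0.30564134  0.27860148] [-0.3750973  -0.11717744 -0.58807648]
```

View pics/s3z.png

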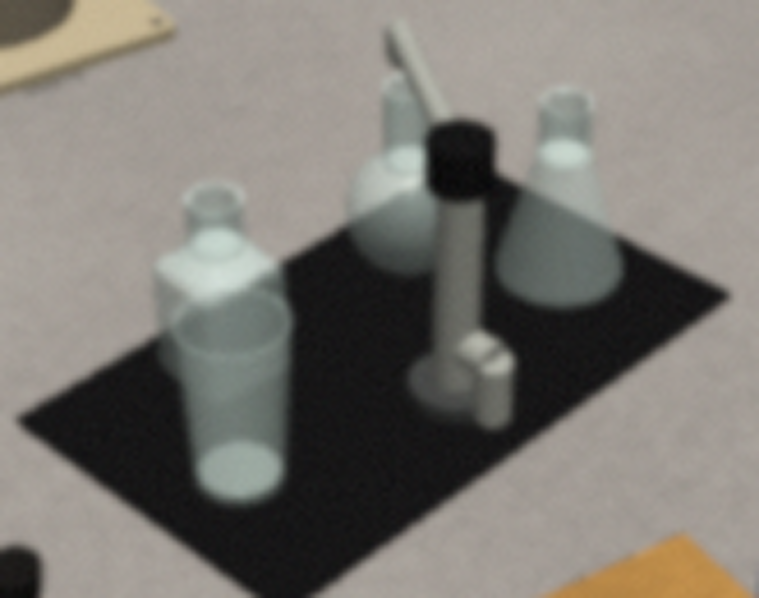

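View pics/t3z.png

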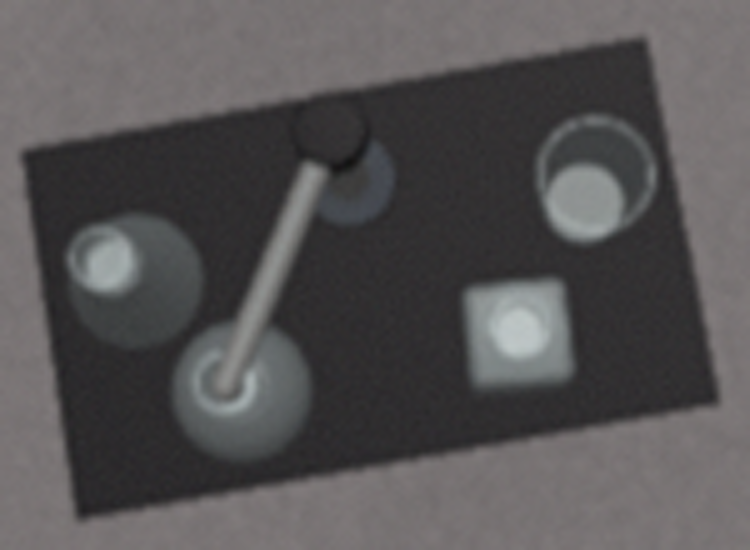

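```bash
python3 - <<'E'
from h import *
import cv2
t=cv2.imread("pics/t3.png").astype(float).mean(2);s=cv2.imread("pics/s3.png").astype(float).mean(2)
# top: tube bright on black tray, rows 212..236
P=[]
for v in range(213,238):
    row=t[v]; pred=tz((322-(( (v+.5-175)*5)-165)*(96/223.),0))[0]
    us=np.arange(int(pred)-7,int(pred)+8); w=np.clip(row[us]-60,0,None); u=(us*w).sum()/w.sum()
    P.append(ray("top",(u,v),.186)[:2])
P=np.array(P)
m=P.mean(0);d=np.linalg.svd(P-m)[2][0]; d*=-np.sign(d[0])
print("top line dir",np.degrees(np.arctan2(d[1],d[0])), "from C:",[np.degrees(np.arctan2(*(m-c)[::-1])) for c in np.array([[.6055,.0303],[.6039,.0303],[.6075,.0292]])],m)
# mouth offset from line through mean
M=np.array([.4706,.0895]);n=np.array([-d[1],d[0]]);print("M off line (mm)",(M-m)@n*1e3)
print("tube end", ray("top",tz((226,390)),.19), ray("scene",sz((398,28)),.19))
for a in(155,156,157,158,159):
    u=np.array([np.cos(np.radians(a)),np.sin(np.radians(a))]);C0=np.array([.6057,.0300])
    tip=C0+.15*u
    print(a,tip,"off",(tip-M)*1e3,((proj("scene",[np.r_[tip,.182],np.r_[tip,.158],np.r_[C0+.08*u,.19]])+.5-[195,160])*4.6-.5).round(0).tolist(),((proj("top",[np.r_[tip,.19]])+.5-[195,175])*5-.5).round(0).tolist())
E
python3 - <<'E'
import cv2
s=cv2.imread("pics/s3.png");cv2.imwrite("pics/s3q.png",cv2.resize(s[155:215,265:320],None,fx=10,fy=10,interpolation=cv2.INTER_CUBIC))
t=cv2.imread("pics/t3.png");t0=cv2.imread("pics/top0.png")
import numpy as np
cv2.imwrite("pics/t3q.png",cv2.resize(np.hstack([a[235:275,222:262] for a in(t,t0)]),None,fx=10,fy=10,interpolation=cv2.INTER_CUBIC))
E
```

```text
top line dir 158.06035898665183 from C: [np.float64(158.55700271357273), np.float64(158.07603076173137), np.float64(158.32860948092176)] [0.5393 0.0563]
M off line (mm) -5.126845170129218
tube end [0.4636 0.0826 0.19  ] [0.4724 0.0781 0.19  ]
155 [0.4698 0.0934] off [-0.8462  3.8927] [[416.0, 30.0], [415.0, 63.0], [436.0, 76.0]] [[206.0, 378.0]]
156 [0.4687 0.091 ] off [-1.9318  1.5105] [[412.0, 31.0], [411.0, 64.0], [433.0, 77.0]] [[211.0, 380.0]]
157 [0.4676 0.0886] off [-2.9757 -0.8903] [[407.0, 31.0], [407.0, 64.0], [431.0, 77.0]] [[215.0, 382.0]]
158 [0.4666 0.0862] off [-3.9776 -3.309 ] [[403.0, 32.0], [403.0, 64.0], [429.0, 77.0]] [[220.0, 384.0]]
159 [0.4657 0.0838] off [-4.9371 -5.7448] [[399.0, 32.0], [399.0, 65.0], [427.0, 77.0]] [[224.0, 386.0]]
```

View pics/s3q.png

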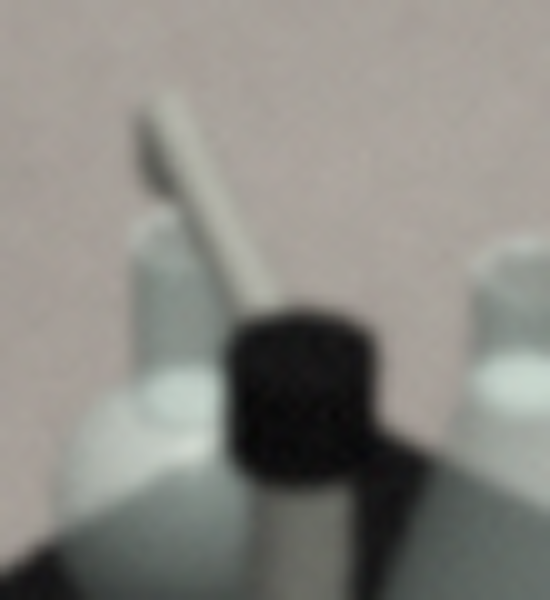

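View pics/t3q.png

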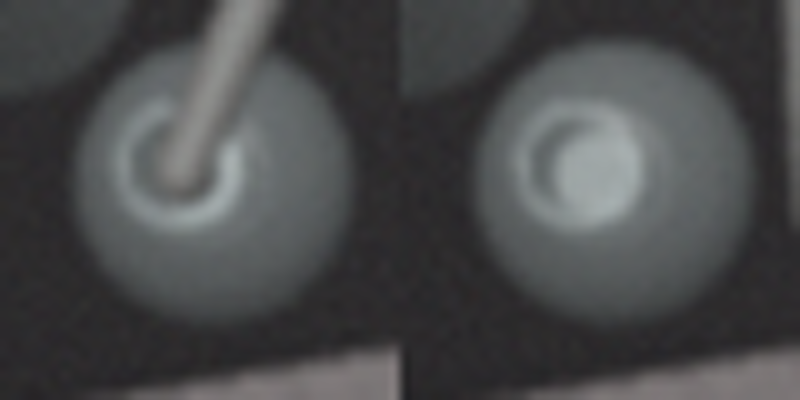

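>>> drive_tool(moves="0 0.05 0 0 1; 0 0.05 0 0 1; 0 0.05 0 0 1; 0 0.05 0 0 1; 0 0.05 0 0 1; 0 0.05 0 0 1; 0 0.03 0 0 1; 0 0 -0.05 0 1; 0 0 -0.04 0 1; 0 0 -0.01 0 1; 0 0 0 0 1; 0 0 0 0 1")

```text
time: 7.9
ee_pos: [0.4845, 0.0237, 0.1802]
eef_rot: [0.147, 0.691, -0.146, 0.693]
ft_force: [0.0, 1.1, 0.8]
width: 0.0005
```

>>> drive_tool(moves="0.004 0.009 0 0 1; 0.003 0.008 0 0 1; 0.003 0.007 0 0 1; 0.002 0.005 0 0 1; 0.002 0.004 0 0 1; 0 0 0 0 1; 0 0 0 0 1")

```text
time: 8.78
ee_pos: [0.4976, 0.0563, 0.1786]
eef_rot: [0.146, 0.692, -0.146, 0.692]
ft_force: [-0.0, 0.3, -0.0]
width: 0.0006
```

>>> drive_tool(moves="-0.006 -0.015 0 0 1; -0.006 -0.015 0 0 1; 0 -0.01 0.05 0 1; 0 -0.02 0.05 0 1; 0 -0.05 0 0 1; 0 -0.05 0 0 1; 0 -0.05 0 0 1; 0 -0.05 0 0 1; 0 -0.05 0 0 1; 0 -0.05 0 0 1; 0 -0.04 0 0 1; 0 0 0 0 1; 0 0 0 0 1")

```text
time: 10.4
ee_pos: [0.4848, -0.3439, 0.2785]
eef_rot: [0.147, 0.692, -0.146, 0.692]
ft_force: [0.3, 0.1, -0.1]
width: 0.0003
```

```bash
python3 snap.py 4
python3 - <<'E'
from h import *
import cv2
t=cv2.imread("pics/t4.png").astype(float).mean(2)
P=[]
for v in range(213,238):
    row=t[v]; pred=tz((322-(( (v+.5-175)*5)-165)*(100/223.),0))[0]
    us=np.arange(int(pred)-7,int(pred)+8); w=np.clip(row[us]-60,0,None); u=(us*w).sum()/w.sum()
    P.append(ray("top",(u,v),.186)[:2])
P=np.array(P);m=P.mean(0);d=np.linalg.svd(P-m)[2][0]; d*=-np.sign(d[0])
M=np.array([.4706,.0893]);n=np.array([-d[1],d[0]]);
print(np.degrees(np.arctan2(d[1],d[0])),[np.degrees(np.arctan2(*(m-c)[::-1])) for c in np.array([[.6057,.0300]])],(M-m)@n*1e3)
s=cv2.imread("pics/s4.png");a=cv2.resize(s[155:195,265:305],None,fx=10,fy=10,interpolation=cv2.INTER_CUBIC)
t=cv2.imread("pics/t4.png")
cv2.imwrite("pics/q4.png",np.hstack([a,cv2.resize(t[235:275,222:262],None,fx=10,fy=10,interpolation=cv2.INTER_CUBIC)]))
E
```

```text
10.5 [ 0.48569326 -0.34268876  0.27867599] [-0.19869435  0.55480733 -0.39950864]
156.16802835731386 [np.float64(156.71139179971811)] -0.342246817360857
```

View pics/q4.png

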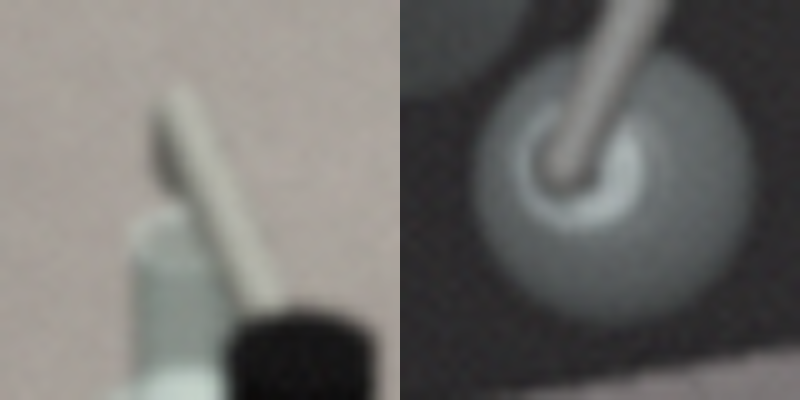

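View pics/t4.png

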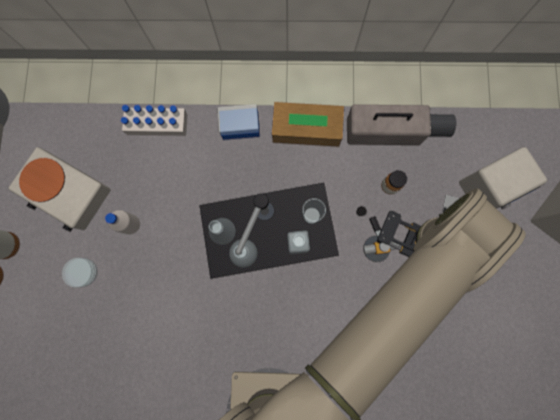

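```bash
cat > fit.py <<'E'
from h import *
import cv2,sys
k=sys.argv[1]
def circ(c,r,z,n=72):
    a=np.linspace(0,2*np.pi,n,endpoint=False);return np.c_[c[0]+r*np.cos(a),c[1]+r*np.sin(a),np.full(n,z)]
def mask(n,parts,S=8):
    m=np.zeros((420*S//2,560*S//2),np.uint8) # crop 210..: full too large
    ox,oy=off[n]
    for p in parts:
        q=((proj(n,p)+.5-[ox,oy])*S).astype(np.int32);cv2.fillConvexPoly(m,cv2.convexHull(q),255)
    h=cv2.resize(m,(280,210),interpolation=cv2.INTER_AREA).astype(float)/255
    return cv2.GaussianBlur(h,(0,0),.8)
off={"top":(140,140),"scene":(140,100)}
def spout(C0,a):
    u=np.array([np.cos(a),np.sin(a)]);n=np.array([-u[1],u[0]])
    b=np.linspace(0,2*np.pi,24)
    tube=np.vstack([np.c_[np.outer(np.ones(24),C0+q*u)+np.outer(.008*np.cos(b),n),.182+.008*np.sin(b)] for q in(.021,.150)])
    noz=np.vstack([circ(C0+.15*u,.005,.158),circ(C0+.15*u,.005,.182)])
    return [tube,noz]
def crop(n,I): ox,oy=off[n];return I[oy:oy+210,ox:ox+280].astype(float)
for n,f0,fk in(("top","top0","t"+k),("scene","scene0","s"+k)):
    A=crop(n,cv2.imread(f"pics/{f0}.png"));B=crop(n,cv2.imread(f"pics/{fk}.png"))
    D=np.abs(B-A).sum(2)
    # only use region of interest: union of candidate masks, dilated
    for C0 in([.6057,.0300],[.6045,.0303],[.6065,.0295]):
        C0=np.array(C0);res=[]
        angs=np.arange(153,161.1,.25)
        ms=[mask(n,spout(C0,np.radians(a))) for a in angs]
        roi=cv2.dilate((np.max(ms,0)>.05).astype(np.uint8),np.ones((5,5)))>0
        for a,m in zip(angs,ms):
            # photometric model: B = A*(1-m)+m*col ; least squares col
            w=m[roi][:,None];y=B[roi]-A[roi]*(1-w);col=(w*y).sum(0)/(w*w).sum();res.append(((y-w*col)**2).mean())
        i=int(np.argmin(res));print(n,C0,"angle",angs[i],round(res[i],1),[round(x,1) for x in res[max(0,i-2):i+3]])
if k=="4":
  for n,f0 in(("top","top0"),("scene","scene0")):
    I=cv2.GaussianBlur(cv2.imread(f"pics/{f0}.png").astype(np.float32).mean(2),(0,0),.5)
    best=[]
    for x in np.arange(.460,.4811,.001):
      for y in np.arange(.080,.1001,.001):
        v=[]
        for r in(.016,.0225,.0105):
            q=proj(n,circ((x,y),r,.142)).astype(np.float32)
            v.append(cv2.remap(I,q[None,:,0],q[None,:,1],cv2.INTER_LINEAR).mean())
        best.append((v[0]-.5*v[1]-.5*v[2] ,v[0]-v[1],x,y))
    best.sort(reverse=True);print(n,"ring",[tuple(round(float(t),3) for t in b) for b in best[:4]])
E
python3 fit.py 4; sed -i 's/^if k==.*/if 0:/' fit.py; python3 fit.py 3
```

```text
top [0.6057 0.03  ] angle 156.5 310.0 [np.float64(320.0), np.float64(313.6), np.float64(310.0), np.float64(314.5), np.float64(321.8)]
top [0.6045 0.0303] angle 156.5 322.3 [np.float64(330.1), np.float64(323.4), np.float64(322.3), np.float64(328.2), np.float64(336.3)]
top [0.6065 0.0295] angle 156.5 322.6 [np.float64(327.1), np.float64(324.9), np.float64(322.6), np.float64(325.2), np.float64(330.0)]
scene [0.6057 0.03  ] angle 161.0 611.1 [np.float64(631.1), np.float64(624.9), np.float64(611.1)]
scene [0.6045 0.0303] angle 161.0 607.1 [np.float64(616.2), np.float64(610.3), np.float64(607.1)]
scene [0.6065 0.0295] angle 160.75 634.7 [np.float64(654.8), np.float64(640.1), np.float64(634.7), np.float64(635.8)]
top ring [(18.292, 34.145, 0.471, 0.091), (17.927, 34.336, 0.471, 0.09), (17.79, 33.884, 0.47, 0.091), (17.55, 32.976, 0.471, 0.092)]
scene ring [(5.838, 1.872, 0.47, 0.089), (5.757, 2.147, 0.469, 0.089), (5.708, 2.584, 0.469, 0.09), (5.599, 1.261, 0.47, 0.088)]
top [0.6057 0.03  ] angle 158.25 313.6 [np.float64(321.3), np.float64(314.4), np.float64(313.6), np.float64(316.8), np.float64(321.7)]
top [0.6045 0.0303] angle 158.25 321.8 [np.float64(327.5), np.float64(322.3), np.float64(321.8), np.float64(328.5), np.float64(333.6)]
top [0.6065 0.0295] angle 158.25 326.0 [np.float64(327.6), np.float64(327.6), np.float64(326.0), np.float64(331.0), np.float64(339.7)]
scene [0.6057 0.03  ] angle 161.0 637.4 [np.float64(666.6), np.float64(655.6), np.float64(637.4)]
scene [0.6045 0.0303] angle 161.0 632.0 [np.float64(649.6), np.float64(640.1), np.float64(632.0)]
scene [0.6065 0.0295] angle 161.0 660.9 [np.float64(675.2), np.float64(665.1), np.float64(660.9)]
```

```bash
cat > ov.py <<'E'
import sys;K=sys.argv[1];ANG=[float(x) for x in sys.argv[2:]]
sys.argv=["fit.py",K]
import io,contextlib
with contextlib.redirect_stdout(io.StringIO()): exec(open("fit.py").read())
rows=[]
for n,f,(x0,y0) in(("scene","s"+K,(268,155)),("top","t"+K,(228,200))):
    I=cv2.imread(f"pics/{f}.png")[y0:y0+(40 if n=="scene" else 65),x0:x0+40]
    S=9 if n=="scene" else 7
    out=[]
    for a in ANG:
        J=cv2.resize(I,None,fx=S,fy=S,interpolation=cv2.INTER_CUBIC)
        for p in spout(np.array([.6057,.03]),np.radians(a))+[circ((.4706,.0895),.014,.142),circ((.4706,.0895),.018,.142)]:
            q=((proj(n,p)+.5-[x0,y0])*S).astype(np.int32);cv2.polylines(J,[cv2.convexHull(q)],True,(0,255,0),1)
        out.append(J)
    cv2.imwrite(f"pics/ov_{n}{K}_{int(ANG[0]*10)}.png",np.hstack(out))
E
python3 ov.py 4 155 156.5
```

```text
(no output)
```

View pics/ov_scene4_1550.png

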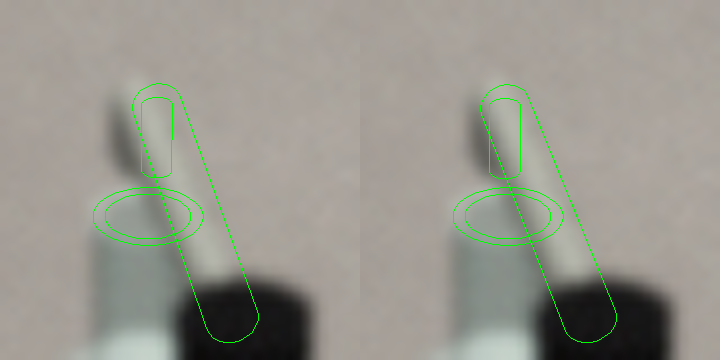

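View pics/ov_top4_1550.png

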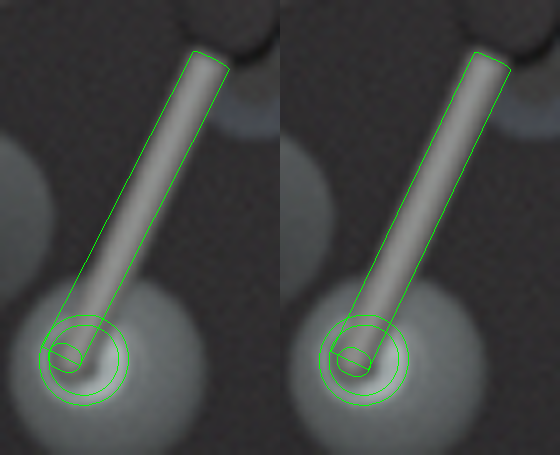

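```bash
cp pics/scene0.png pics/s0.png; cp pics/top0.png pics/t0.png
python3 - <<'E'
import sys,io,contextlib
sys.argv=["fit.py","4"]
with contextlib.redirect_stdout(io.StringIO()): exec(open("fit.py").read())
# top fit for initial pose with image 4 as background
A=crop("top",cv2.imread("pics/t4.png"));B=crop("top",cv2.imread("pics/t0.png"))
r=[]
for a in np.arange(180,190,.25):
    m=mask("top",spout(np.array([.6057,.03]),np.radians(a)))
    roi=slice(None)
    w=m[60:130,100:140][...,None];y=(B[60:130,100:140]-A[60:130,100:140]*(1-w));col=(w*y).sum((0,1))/(w*w).sum();r.append((((y-w*col)**2).mean(),a))
a0=min(r)[1];print(min(r))
n="scene";out=[]
for K,a,(x0,y0) in(("0",a0,(252,165)),("4",156.5,(268,155))):
    I=cv2.imread(f"pics/s{K}.png")[y0:y0+40,x0:x0+40];S=10
    J=cv2.resize(I,None,fx=S,fy=S,interpolation=cv2.INTER_CUBIC)
    b=np.linspace(0,2*np.pi,40);u=np.array([np.cos(np.radians(a)),np.sin(np.radians(a))])
    for p in spout(np.array([.6057,.03]),np.radians(a)):
        q=((proj(n,p)+.5-[x0,y0])*S).astype(np.int32);cv2.polylines(J,[cv2.convexHull(q)],True,(0,255,0),1)
    J=np.clip((J.astype(float)-60)*1.6,0,255).astype(np.uint8)
    out.append(J)
cv2.imwrite("pics/cmp.png",np.hstack(out))
E
```

```text
(np.float64(421.7215398262843), np.float64(184.25))
```

View pics/cmp.png

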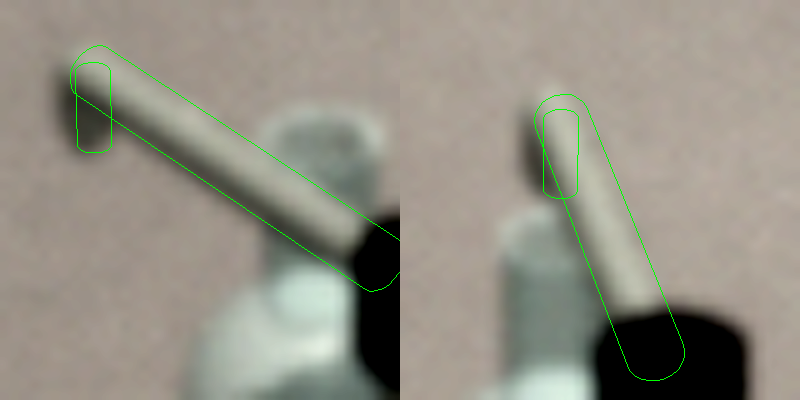

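>>> drive_tool(moves="0 0.05 0 0 1; 0 0.055 0 0 1; 0 0.055 0 0 1; 0 0.055 0 0 1; 0 0.055 0 0 1; 0 0.055 0 0 1; 0 0.042 0 0 1; 0 0 -0.05 0 1; 0 0 -0.04 0 1; 0 0 -0.01 0 1; 0 0 0 0 1; 0.004 0.01 0 0 1; 0.003 0.009 0 0 1; 0.002 0.007 0 0 1; 0.002 0.005 0 0 1; 0.002 0.004 0 0 1; 0 0 0 0 1; 0 0 0 0 1")

```text
time: 12.75
ee_pos: [0.4986, 0.0582, 0.1786]
eef_rot: [0.146, 0.692, -0.146, 0.692]
ft_force: [0.4, 0.5, -1.0]
width: 0.001
```

>>> drive_tool(moves="-0.006 -0.015 0 0 1; -0.006 -0.015 0 0 1; 0 -0.01 0.05 0 1; 0 -0.02 0.05 0 1; 0.013 -0.048 0 4 1; 0.013 -0.048 0 4 1; 0.013 -0.048 0 4 1; 0.013 -0.048 0 4 1; 0.013 -0.048 0 4 1; 0.013 -0.048 0 4 1; 0.014 -0.047 0 4 1; 0 0 0 4 1; 0 0 0 0 1; 0 0 0 0 1")

```text
time: 14.5
ee_pos: [0.5784, -0.3362, 0.279]
eef_rot: [-0.05, 0.705, 0.05, 0.706]
ft_force: [0.7, -0.5, -0.4]
width: 0.0004
```

```bash
python3 snap.py 5; python3 fit.py 5|head -1; python3 ov.py 5 155.75
python3 - <<'E'
import cv2,numpy as np
a=cv2.imread("pics/ov_scene5_1557.png");b=cv2.imread("pics/ov_top5_1557.png")
t=cv2.imread("pics/t5.png");c=cv2.resize(t[235:275,222:262],None,fx=9,fy=9,interpolation=cv2.INTER_CUBIC)
b=cv2.resize(b,None,fx=.79,fy=.79)[:360]
b=cv2.copyMakeBorder(b,0,360-b.shape[0],0,0,0)
cv2.imwrite("pics/all5.png",cv2.resize(np.hstack([a,b,c]),None,fx=.8,fy=.8))
E
```

```text
14.6 [ 0.57866887 -0.33585775  0.27894025] [-0.24345429  0.28510983  0.64301449]
top [0.6057 0.03  ] angle 155.25 315.5 [np.float64(325.7), np.float64(321.5), np.float64(315.5), np.float64(316.2), np.float64(320.7)]
```

View pics/all5.png

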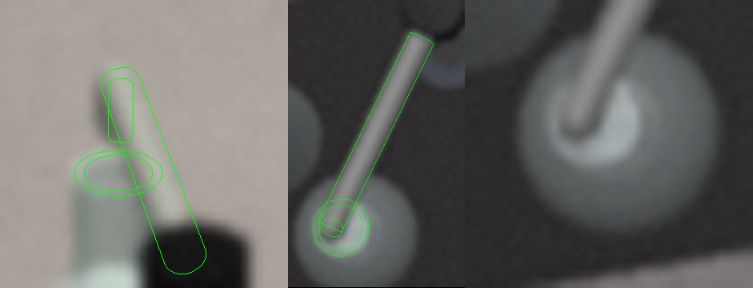

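View pics/s5.png

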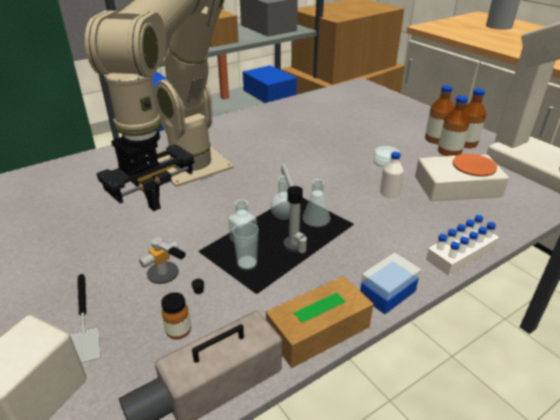

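>>> drive_tool(moves="0 0 -0.05 0 1; 0 0 -0.05 0 1; 0 0 -0.045 0 1; 0 0 -0.025 0 1; 0 0 -0.007 0 1; 0 0 0 0 1; 0 0 0 0 1")

```text
time: 15.48
ee_pos: [0.5793, -0.3369, 0.1031]
eef_rot: [-0.051, 0.705, 0.05, 0.706]
ft_force: [-0.4, 0.3, 1.1]
width: 0.0003
```

```bash
python3 snap.py 6
python3 - <<'E'
from h import *
import cv2
for n in "st":
    pass
s=cv2.imread("pics/s6.png");cv2.imwrite("pics/s6v.png",cv2.resize(s[200:330,110:240],None,fx=4.6,fy=4.6,interpolation=cv2.INTER_CUBIC))
V=np.array([.4958,-.3238]);d=.024;cmd=np.array([.578,-.3362])
for th in range(22,106,8):
    a=np.radians(th);u=np.array([np.cos(a),np.sin(a)]);n=np.array([-u[1],u[0]])
    p=V+.068*u-d*n;print(th,p.round(4),(p-cmd).round(4));cmd=p
E
```

```text
15.575 [ 0.5790873  -0.33686481  0.10275893] [ 0.31466915  0.4127168  -0.20346091]
22 [ 0.5678 -0.3206] [-0.0102  0.0156]
30 [ 0.5667 -0.3106] [-0.0011  0.01  ]
38 [ 0.5642 -0.3008] [-0.0025  0.0097]
46 [ 0.5603 -0.2916] [-0.0039  0.0093]
54 [ 0.5552 -0.2829] [-0.0051  0.0087]
62 [ 0.5489 -0.275 ] [-0.0063  0.0079]
70 [ 0.5416 -0.2681] [-0.0073  0.0069]
78 [ 0.5334 -0.2623] [-0.0082  0.0058]
86 [ 0.5245 -0.2576] [-0.0089  0.0046]
94 [ 0.515  -0.2543] [-0.0095  0.0033]
102 [ 0.5051 -0.2523] [-0.0099  0.002 ]
```

View pics/s6v.png

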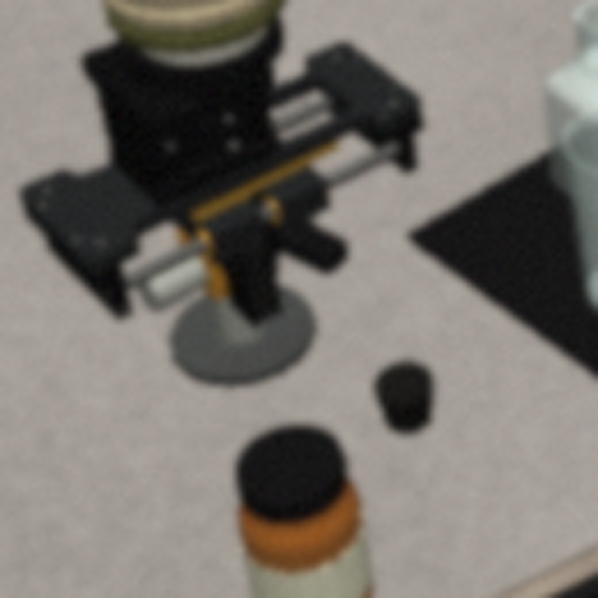

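>>> drive_tool(moves="-0.005 0.008 0 0 1; -0.005 0.008 0 0 1; -0.001 0.01 0 0 1; -0.003 0.01 0 0 1; -0.004 0.009 0 0 1; -0.005 0.009 0 0 1; -0.006 0.008 0 0 1; -0.007 0.007 0 0 1; -0.008 0.006 0 0 1; -0.009 0.0045 0 0 1; 0 0 0 0 1; 0 0 0 0 1")

```text
time: 17.08
ee_pos: [0.5255, -0.2568, 0.1015]
eef_rot: [-0.05, 0.705, 0.051, 0.705]
ft_force: [-0.0, 0.2, 0.0]
width: 0.0004
```

```bash
python3 snap.py 7
python3 - <<'E'
import cv2
s=cv2.imread("pics/s7.png");cv2.imwrite("pics/s7v.png",cv2.resize(s[200:330,110:240],None,fx=4.6,fy=4.6,interpolation=cv2.INTER_CUBIC))
E
```

```text
17.175 [ 0.52559138 -0.25705122  0.10145319] [-1.12637448  0.23734593  0.30381171]
```

View pics/s7v.png

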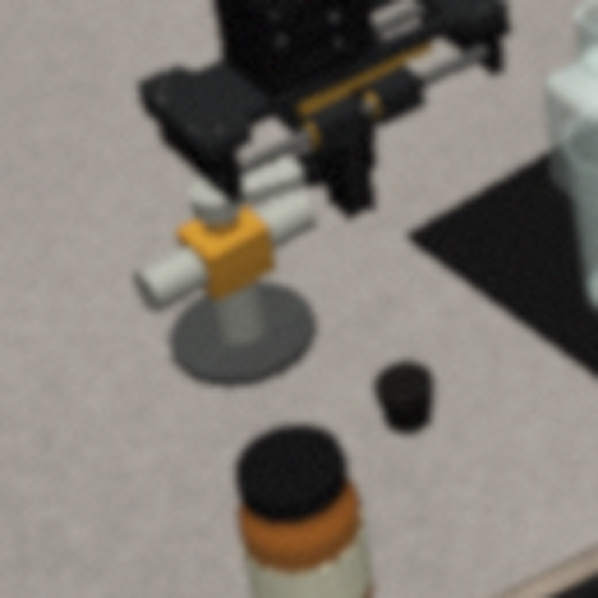

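>>> drive_tool(moves="-0.006 0.002 0 0 1; -0.005 0.001 0 0 1; -0.004 0 0 0 1; 0 0 0 0 1")

```text
time: 17.68
ee_pos: [0.5101, -0.2539, 0.1016]
eef_rot: [-0.05, 0.705, 0.05, 0.705]
ft_force: [-0.4, -0.3, -0.1]
width: 0.0004
```

>>> drive_tool(moves="-0.003 0 0 0 1; -0.002 0 0 0 1; 0 0 0 0 1")

```text
time: 18.05
ee_pos: [0.5055, -0.2539, 0.1016]
eef_rot: [-0.05, 0.705, 0.05, 0.705]
ft_force: [1.1, 0.3, -0.5]
width: 0.0004
```

>>> drive_tool(moves="-0.002 0 0 0 1; 0 0 0 0 1")

```text
time: 18.3
ee_pos: [0.504, -0.2539, 0.1016]
eef_rot: [-0.05, 0.705, 0.05, 0.706]
ft_force: [4.8, 0.7, -2.3]
width: 0.0006
```

>>> drive_tool(moves="-0.002 0 0 0 1; 0 0 0 0 1")

```text
time: 18.55
ee_pos: [0.5037, -0.2538, 0.1019]
eef_rot: [-0.051, 0.704, 0.05, 0.707]
ft_force: [13.0, -0.2, -8.2]
width: 0.0007
```

```bash
python3 snap.py 8
python3 - <<'E'
import cv2
s=cv2.imread("pics/s8.png");cv2.imwrite("pics/s8v.png",cv2.resize(s[200:330,110:240],None,fx=4.6,fy=4.6,interpolation=cv2.INTER_CUBIC))
E
```

```text
18.65 [ 0.50374775 -0.25384523  0.10184642] [12.26283373 -0.63146888 -8.59664296]
```

View pics/s8v.png

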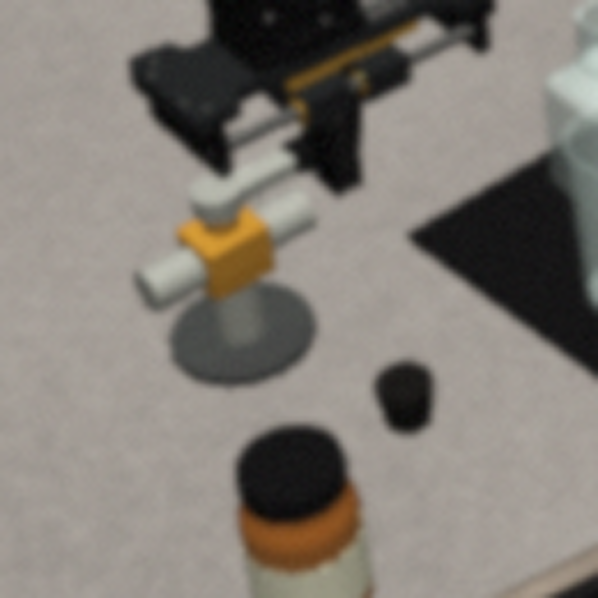

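>>> drive_tool(moves="0.015 0 0 0 1; 0.02 0 0 0 1; 0 0 0.05 0 1; 0 0 0.05 0 1; 0 0 0.05 0 1; 0 -0.03 0.03 0 1; 0 -0.05 0 0 1; 0 -0.05 0 0 1; 0 -0.05 0 0 1; 0 0 0 0 1; 0 0 0 0 1; 0 0 0 0 1")

```text
time: 20.15
ee_pos: [0.5375, -0.4326, 0.2815]
eef_rot: [-0.051, 0.705, 0.051, 0.705]
ft_force: [-0.4, -0.1, -0.3]
width: 0.0004
```

```bash
python3 snap.py 9; python3 fit.py 9|head -1
python3 - <<'E'
import cv2,numpy as np
s=cv2.imread("pics/s9.png");t=cv2.imread("pics/t9.png")
cv2.imwrite("pics/v9.png",np.hstack([cv2.resize(x,(400,400),interpolation=cv2.INTER_CUBIC) for x in(s[200:330,110:240],t[180:280,330:430])]))
E
```

```text
20.25 [ 0.53748516 -0.43264402  0.28168877] [ 1.07103603  0.18856679 -0.46572667]
top [0.6057 0.03  ] angle 155.25 314.4 [np.float64(324.2), np.float64(320.2), np.float64(314.4), np.float64(315.4), np.float64(320.2)]
```

View pics/v9.png

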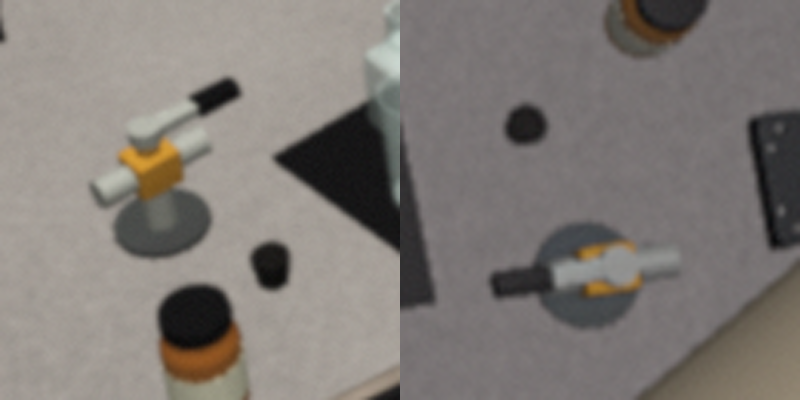

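View pics/t9z.png

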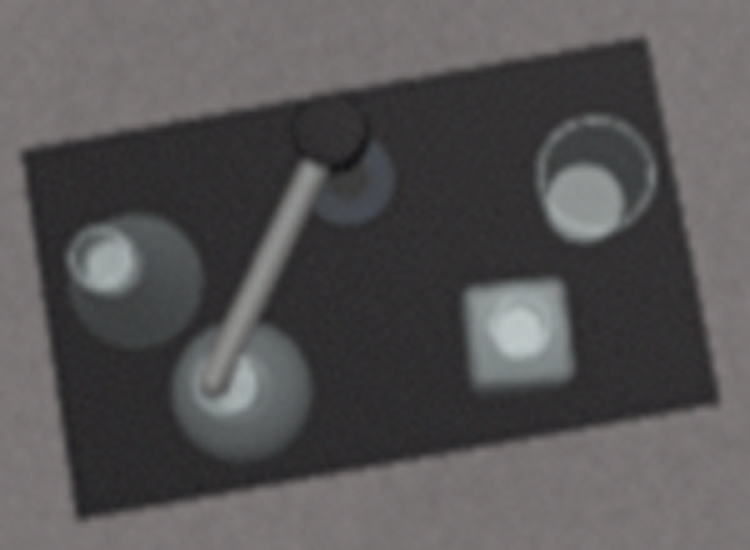

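View pics/t9.png

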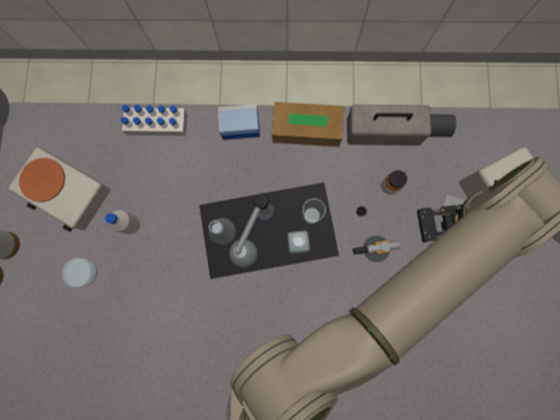

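```bash
python3 -c "
from bench import ticket
print(ticket.close_job())"
```

```text
the job is handed in; nothing more can be done
None
```

I pushed the spout round over the round flask's mouth, then pushed the valve lever anticlockwise to its open stop. I handed the job in at about 20 s with the gripper clear of everything.

- **Spout:** it took three light pushes with the closed fingertips, the second and third being small corrections after looking. The nozzle should be within about 2–3 mm of the mouth centre. A fit to the last top picture puts the spout at about 155.3° in world axes, against 156.0–156.3° for the mouth.
- **Disagreement:** the two cameras differed by about 1–2 mm on the nozzle's position. An automatic fit on the scene camera failed, so I judged that view by eye. The nozzle also appears to sit about 2.5 mm further out than the mouth centre, which turning the spout can't correct.
- **Valve:** the fingertip stopped against about 13 N, against roughly 2 N of lever friction, so the lever is on its stop. The last pictures show it in line with the pipe stubs.
- **Everything else:** in the last pictures the vessels, jar and bung stand where they started. The spatula was partly hidden by the arm in the last top picture, but the arm did not go near it.

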